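Park the bottle caddy against its stop

ROBOT

A 6-joint arm with a two-finger parallel gripper is mounted at the origin on the work surface. World frame = base frame: x ahead of the robot, y to its left, z up, the work surface at z = 0. Lengths are in mm, angles in rad, forces in N, time in s.
With the tool pointing down it reaches from about 400 to 825 mm from the base axis. Payload 7 kg.
Tool frame: the origin (TCP) lies at the very end of the fingers, on their centre line; the grasp point (between the pads) lies 19 mm behind it; z points along the fingers, y is the direction in which the jaws open and shut (so a half turn about z gives the same grasp; the last joint's range is limited). The gripper opens to 88 mm and grips with 3 to 60 N. Pads are 19 mm wide; open, the fingers measure 130 mm over their backs; the gripper's body (78 mm by 193 mm) begins 47 mm behind the grasp point.
Start: joints at [-1.026, 0.359, 0.012, 0, -1.224, -0.288], TCP at [171.415, -652.849, 226.561] pointing down, gripper open.
Joint ranges: [-3.07, 3.07], [-1.43, 2.12], [-1.02, 1.25], [-3.03, 1.67], [-3.05, -0], [-3.03, 3.03]. Speed limits (rad/s): [2.39, 2.39, 3.01, 3.14, 3.14, 3.14].

INTERFACE

Orientations are given as a unit quaternion [x, y, z, w].
In Python, from plant import bot gives the robot as it stands. Calls block until the motion is done:
- bot.move_ptp(position, orientation): joint-space move of the TCP to a pose.
- bot.line_to(position, velocity=150, ori=None): straight line of the TCP; ori=None keeps the orientation; velocity is the mean speed in mm/s.
- bot.move_joints(angles): joint-space move.
- bot.move_gripper(opening, force=None): finger opening in mm; force is the grip in N (None keeps the last); returns when the fingers have stopped.
- bot.pause(seconds).
- bot.solve_ik(position, orientation): joint angles nearest the present ones, or None.
- bot.read_state(): the state.
- bot.camera(name): name is "side" or "top"; returns the picture (384x512x3 uint8, red, green, blue); there is no depth.
- bot.get_calibration(name): a dict with "fx", "fy", "cx", "cy" (pixels), "view" (4x4, takes a point from world to camera coordinates). Camera axes: x right, y up, looking along -z (the intrinsics and any distortion apply to the point x, -y, -z); pixel columns grow to the right and rows downward; lengths in mm; the calibration is good to about 2 mm. A picture is of the moment at which its call begins. get_calibration takes no time and is no camera call.
A pose or a line that the arm cannot do raises bot.Unreachable and nothing moves.
- bot.close_job(): hands the job in, once; it reports no verdict.
The state is a dict: "t": time; "joint_pos": joint angles; "qvel": joint speeds; "tau": joint torques, N m; "tcp_pos": TCP position; "eef_rot": TCP orientation; "contact_force": force on the tool from outside, world axes, zero at the start; "moment": the same for the moment, N m; "width": finger opening in mm.
Only numpy, scipy, OpenCV 4.12 (cv2) and the standard library are available. Lean on these libraries where they do the work, as an engineer would, in place of code of your own. Each camera call takes 0.05 s, during which the arm holds its last target. There are 200 camera calls.

TASK

Push the little bottle caddy along the counter (its green board is made for that) until all its castors trail straight behind, then steer it squarely and centrally into the yellow taped bay until its nose presses lightly but definitely, for about a second, on the rubber pad of the stop, and leave it parked there with the castors still trailing. Push, do not grip or shove: keep the push on the caddy and on the pad gentle (roughly one kilogram-force at most), keep the bottles standing in it, and leave the other things on the counter alone.

Things in the scene. Friction and masses are not known exactly. Their poses are not given: they have to be found in the camera images.
- caddy: Wheeled bottle caddy, 0.55 kg plus two 120 g bottles. Wooden deck 200 long (x, forward = nose) x 130 wide, top 46 high; grey basket (x -30 to 100, 120 wide, rim 106 high) on its front, green push board at its tail. Origin on the counter under the deck centre, z up. Four free-swivelling castors, unbraked, rolling drag 1 to 2 N in all; it swerves a little while the castors swing round.
- push_board (a point): Middle of the rear face of the green push board (130 wide, 8 thick, 46 to 100 above the counter): 73 high, 100 behind the caddy's origin; axes as the caddy's, x is the push direction. Two open fingers set crosswise make a steady push. The gap from board to basket is 62.
- nose (a point): Middle of the basket's flat front face, which meets the stop pad: 100 ahead of the caddy's origin, 75 high. Axes as the caddy's.
- bay: Fixed parking bay, yellow tape on the counter, 230 long x 166 wide, open where the caddy enters. Origin: middle of the end tape, counter level; x = driving direction, y left. The caddy comes in along y = 0 from negative x. A grey stop stands at the end; its black pad (100 wide, 41 to 91 high, square to x, centred) faces the caddy.
- bay_end (a point): Same point and axes as the bay's origin. The stop is clamped at a different place each time: its pad's face is between 0 and 40 short of this point (bay x 0 to -40) and is not measured: find it by feel. The pad is sprung, yields 2 mm per 3 N, and is solid after 5 mm.
- axle_fl (a point): Centre of the front left castor's black wheel, 24 across, 12 above the counter. The wheel trails 13 behind or beside its pivot; straight means 13 further to the caddy's -x than the pivot. The axes of this point turn with the wheel: use its position only.
- pivot_fl (a point): Swivel axis of the front left castor, fixed to the caddy at x 62, y 45 mm in the caddy's frame, 12 above the counter; axes as the caddy's.
- axle_fr (a point): Centre of the front right castor's black wheel, 24 across, 12 above the counter. The wheel trails 13 behind or beside its pivot; straight means 13 further to the caddy's -x than the pivot. The axes of this point turn with the wheel: use its position only.
- pivot_fr (a point): Swivel axis of the front right castor, fixed to the caddy at x 62, y -45 mm in the caddy's frame, 12 above the counter; axes as the caddy's.
- axle_rl (a point): Centre of the rear left castor's black wheel, 24 across, 12 above the counter. The wheel trails 13 behind or beside its pivot; straight means 13 further to the caddy's -x than the pivot. The axes of this point turn with the wheel: use its position only.
- pivot_rl (a point): Swivel axis of the rear left castor, fixed to the caddy at x -62, y 45 mm in the caddy's frame, 12 above the counter; axes as the caddy's.
- axle_rr (a point): Centre of the rear right castor's black wheel, 24 across, 12 above the counter. The wheel trails 13 behind or beside its pivot; straight means 13 further to the caddy's -x than the pivot. The axes of this point turn with the wheel: use its position only.
- pivot_rr (a point): Swivel axis of the rear right castor, fixed to the caddy at x -62, y -45 mm in the caddy's frame, 12 above the counter; axes as the caddy's.
- soy: Amber bottle with red cap loose in the caddy's left middle basket cell (56 x 54), 46 across, 130 high; origin under its centre, 46 above the counter.
- vinegar: Green bottle with white cap loose in the right middle basket cell, 46 across, 140 high; origin under its centre.
- cup: Bystander: blue ceramic cup, 72 across, 85 high; origin under its centre.
- pepper: Bystander: clear jar with red cap, 48 across, 100 high; origin under its centre.
- bowl: Bystander: white ceramic bowl, 110 across, 50 high; origin under its centre.
- mug: Bystander: terracotta mug with handle, 76 across, 90 high; origin under its centre.
- can: Bystander: metal can with paper band, 66 across, 90 high; origin under its centre.

How it is judged:
By the outcome, as a careful person would: the job done as asked, in the order asked, and still so for the second after the job is handed in, with the robot touching nothing.
It also fails if it takes over 64 s, if anything falls off the work surface, if the arm or the gripper's body presses on something with over 40 N, if the wrist force passes 120 N, or if a joint passes its speed limit or range.

## Working session

There is one attempt and no reset: what is moved stays moved. The work goes in short steps, each a Python script; the robot and the scene stay as the last script left them, time stands still between calls to the robot, and variables do not carry over. Pictures are saved under pics/ and viewed, about 8 in all and at most 12, crops included, and the job is handed in when it is done.

```bash
ls; mkdir -p pics
python3 - <<'E'
from plant import bot
import cv2, numpy as np
for n in("side","top"):
    im=bot.camera(n); cv2.imwrite(f"pics/{n}0.png",im[:,:,::-1])
    c=bot.get_calibration(n); print({k:(np.round(v,3).tolist() if k=="view" else v) for k,v in c.items()})
print(bot.read_state())
E
```

```text
pics
{'fx': 393.88611623016385, 'fy': 393.88611623016385, 'cx': 254.50175028599296, 'cy': 191.06752404256488, 'view': [[-0.944, -0.331, 0.006, 499.766], [0.245, -0.687, 0.685, -163.382], [-0.222, 0.648, 0.729, -1120.123], [0.0, 0.0, 0.0, 1.0]]}
{'fx': 386.68185855733674, 'fy': 386.68185855733674, 'cx': 255.821116974958, 'cy': 180.20252672082768, 'view': [[0.016, -1.0, -0.016, 26.606], [0.995, 0.014, 0.101, -532.045], [-0.101, -0.018, 0.995, -1115.955], [0.0, 0.0, 0.0, 1.0]]}
{'t': 0.1, 'joint_pos': array([-1.02588315e+00,  3.59288818e-01,  1.11470847e-02, -3.15830177e-04,
       -1.22412274e+00, -2.88112611e-01]), 'qvel': array([ 0.00085615, -0.00171252,  0.00223131,  0.00036508,  0.0010952 ,
        0.00014803]), 'tau': array([ 8.60706477e-04, -5.84168351e+01,  2.93750721e+01,  7.01558501e+00,
        1.01112068e-02, -5.06882736e-05]), 'tcp_pos': array([ 171.30762011, -652.43415676,  225.73070114]), 'eef_rot': array([-1.27994401e-01,  9.91774608e-01,  7.31384330e-04, -1.61199771e-04]), 'contact_force': array([ 0.77448918, -0.05136425, -0.57352765]), 'moment': array([ 0.00378953, -0.01574165, -0.00096332]), 'width': 87.77353052038845}
```

View pics/top0.png

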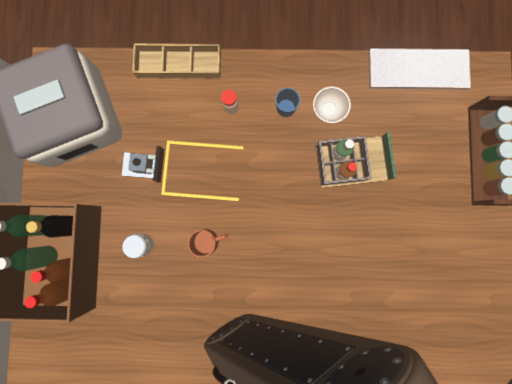

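View pics/side0.png

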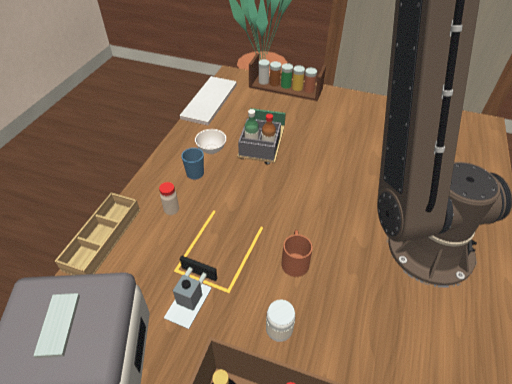

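```bash
cat > h.py <<'E'
from plant import bot
import cv2, numpy as np
CAL={n:bot.get_calibration(n) for n in("side","top")}
def ray(n,u,v):
    c=CAL[n]; V=np.array(c["view"]); R,t=V[:3,:3],V[:3,3]
    d=R.T@np.array([(u-c["cx"])/c["fx"],-(v-c["cy"])/c["fy"],-1]); return -R.T@t,d
def plane(n,u,v,z):
    o,d=ray(n,u,v); return (o+d*(z-o[2])/d[2])[:2]
def proj(n,p):
    c=CAL[n]; V=np.array(c["view"]); q=V[:3,:3]@np.asarray(p,float)+V[:3,3]
    return np.array([c["cx"]+c["fx"]*q[0]/-q[2], c["cy"]-c["fy"]*q[1]/-q[2]])
def snap(n,name):
    im=bot.camera(n)[:,:,::-1].copy(); cv2.imwrite(f"pics/{name}.png",im); return im
def pose(o,th): # caddy point -> world
    c,s=np.cos(th),np.sin(th)
    return lambda x,y,z=0: np.array([o[0]+c*x-s*y,o[1]+s*x+c*y,z])
E
python3 - <<'E'
from h import *
im=cv2.imread("pics/top0.png"); 
a=cv2.resize(im[125:200,310:405],None,fx=6,fy=6,interpolation=cv2.INTER_CUBIC)
b=cv2.imread("pics/side0.png")[95:175,225:300]
b=cv2.resize(b,None,fx=6,fy=6,interpolation=cv2.INTER_CUBIC)[:450,:]
b=cv2.resize(b,(225,240)) if 0 else b[:, :230]
cv2.imwrite("pics/crop.png",a)
hsv=cv2.cvtColor(im,cv2.COLOR_BGR2HSV)
y=cv2.inRange(hsv,(22,150,150),(35,255,255)); y[:, :155]=0; y[:,260:]=0;y[:130]=0;y[210:]=0
# tapes: fit lines, world at z=0
pts=np.argwhere(y)[:,::-1]; w=np.array([plane("top",u,v,0) for u,v in pts])
print(len(pts),pts.min(0),pts.max(0))
def fit(m): 
    l=cv2.fitLine(w[m].astype(np.float32),cv2.DIST_HUBER,0,.01,.01).ravel(); return np.round(l,4)
end=(pts[:,0]<171)&(pts[:,1]>148)&(pts[:,1]<190)
up=(pts[:,1]<155)&(pts[:,0]>174); lo=(pts[:,1]>188)&(pts[:,0]>174)
for m in(end,up,lo): print(m.sum(),fit(m), w[m].min(0),w[m].max(0))
# green board
g=cv2.inRange(hsv,(60,60,30),(95,255,255)); g[:,:375]=0;g[:,405:]=0;g[:125]=0;g[200:]=0
r=cv2.minAreaRect(np.argwhere(g)[:,::-1].astype(np.float32)); print(r,cv2.boxPoints(r).tolist())
print([plane("top",u,v,100).round(1).tolist() for u,v in cv2.boxPoints(r)])
# stop pad
E
```

```text
48 [164 141] [238 198]
11 [ 9.978000e-01 -6.630000e-02  5.736544e+02  3.087358e+02] [506.51960851 305.4151474 ] [623.36394762 315.84390444]
20 [7.350000e-02 9.973000e-01 6.386840e+02 1.929184e+02] [632.23021459  91.39683279] [648.97900137 263.31360896]
9 [7.000000e-02 9.975000e-01 4.814285e+02 2.140464e+02] [478.23327787 154.68874208] [491.97972791 270.12151935]
((390.9022216796875, 154.51466369628906), (43.71099090576172, 1.928425908088684), 81.46923065185547) [[386.70660400390625, 133.04400634765625], [388.61370849609375, 132.7579345703125], [395.09783935546875, 175.98532104492188], [393.19073486328125, 176.27139282226562]]
[[661.5, -329.1], [662.4, -334.4], [541.4, -349.9], [540.6, -344.6]]
```

View pics/crop.png

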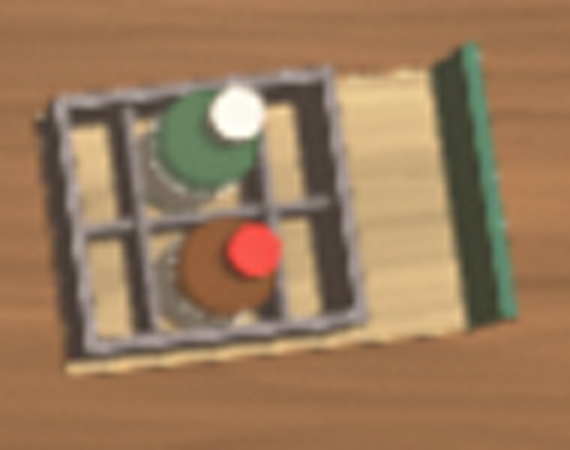

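```bash
cat >> h.py <<'E'
from scipy.optimize import least_squares
def fitpose(obs,x0): # obs: list of (x,y,z,cam,u,v)
    def r(p):
        P=pose(p[:2],p[2]); return np.concatenate([proj(c,P(x,y,z))-[u,v] for x,y,z,c,u,v in obs])
    s=least_squares(r,x0,loss="soft_l1"); return s.x, r(s.x).reshape(-1,2)
def oriq(h): a=(h+np.pi)/2; return [np.cos(a),np.sin(a),0,0]
E
python3 - <<'E'
from h import *
f=lambda x,y:(310+(x+.5)/6-.5,125+(y+.5)/6-.5)
O=[]
# nose=left in image; image up = +x world = caddy right (heading +y -> left is -x)
for (X,Y),(x,y) in zip([(100,-60),(-30,-60),(-30,60),(100,60)],[(52,100),(330,66),(368,322),(90,355)]): O.append((X,Y,106,"top",*f(x,y)))
O+=[(-100,-65,100,"top",*f(479,45)),(-100,65,100,"top",*f(517,318))]
p,r=fitpose(O,[588,-245,1.7]); print(p,np.degrees(p[2])); print(r.round(2).tolist())
# bay, looser mask both views
for n,x0,x1,y0,y1 in(("top",158,250,134,206),("side",168,268,205,296)):
    im=cv2.imread(f"pics/{n}0.png"); hsv=cv2.cvtColor(im,cv2.COLOR_BGR2HSV)
    m=cv2.inRange(hsv,(20,140,130),(36,255,255)); k=np.zeros_like(m); k[y0:y1,x0:x1]=m[y0:y1,x0:x1]
    pts=np.argwhere(k)[:,::-1]; w=np.array([plane(n,u,v,0) for u,v in pts])
    b=np.array([567.6,309.1]); ax=np.array([.0705,.9975]); lf=np.array([-.9975,.0705])
    X=(w-b)@ax; Y=(w-b)@lf
    for nm,s in(("end",(abs(X)<12)&(abs(Y)<68)),("L",(abs(Y-79)<12)&(X<-20)),("R",(abs(Y+79)<12)&(X<-20))):
        if s.sum()>5:
            a,c=(X,Y) if nm!="end" else (Y,X)
            q=np.polyfit(a[s],c[s],1); print(n,nm,s.sum(),q.round(4),a[s].min().round(),a[s].max().round(),np.std(c[s]-np.polyval(q,a[s])).round(2))
print((p[:2]-b)@ax,(p[:2]-b)@lf)
E
```

```text
[ 588.47614074 -244.92143349    1.69943032] 97.37018506476007
[[0.03, -0.19], [0.35, 0.14], [0.2, 0.27], [-0.66, 0.14], [-0.32, -0.5], [0.31, 0.07]]
top end 140 [-0.0064  3.1624] -68.0 68.0 2.76
top L 201 [6.80000e-03 7.66157e+01] -227.0 -20.0 3.18
top R 211 [ 4.40000e-03 -8.20038e+01] -228.0 -21.0 2.79
side end 106 [4.000e-04 8.783e-01] -67.0 68.0 2.33
side L 179 [6.9000e-03 7.6295e+01] -228.0 -21.0 2.31
side R 143 [ 4.6000e-03 -8.2089e+01] -226.0 -21.0 2.35
-551.1646119836399 -59.88246144783346
```

```bash
cat >> h.py <<'E'
B=np.array([570.4,310.9]); HB=1.5058
BF=pose(B,HB)
def tobay(p): 
    c,s=np.cos(HB),np.sin(HB); d=np.asarray(p)[:2]-B; return np.array([c*d[0]+s*d[1],-s*d[0]+c*d[1]])
Z=58
def push(xb,yb,hb,off=9.5,slip=0,v=50):
    """caddy origin to bay (xb,yb), heading hb rel. bay; finger centre off behind board"""
    P=pose(BF(xb,yb)[:2],HB+hb); q=P(-100-off,slip,Z)
    bot.line_to(q.tolist(),velocity=v,ori=oriq(HB+hb)); return bot.read_state()
def fwd(s,h=0): # push force along heading
    return -(s["contact_force"][:2]@[np.cos(HB+h),np.sin(HB+h)])
E
python3 - <<'E'
from h import *
h=1.69943; P=pose([588.5,-244.9],h)
bot.move_gripper(60)
q=P(-150,0,200); bot.move_ptp(q.tolist(),oriq(h))
bot.line_to(P(-150,0,Z).tolist(),velocity=150)
s=bot.read_state(); print(s["t"],s["tcp_pos"],s["joint_pos"].round(2),s["contact_force"],s["width"])
f0=fwd(s,h-HB)
for off in np.arange(30,5,-3):
    bot.line_to(P(-100-off,0,Z).tolist(),velocity=40); s=bot.read_state(); f=fwd(s,h-HB)-f0; print(off,f.round(2),s["tcp_pos"].round(1))
    if f>0.6: break
print(s["t"]); snap("top","t1"); snap("side","s1")
print(tobay([588.5,-244.9]),h-HB)
E
```

```text
3.7417 [ 608.38503411 -394.09329992   59.15213953] [-0.31  0.56 -0.06  0.   -0.95  0.44] [ 0.71917198 -0.43603283 -0.76938225] 60.09311554737876
30 -0.49 [ 605.3 -373.7   58.2]
27 -0.93 [ 604.7 -370.8   57.9]
24 0.61 [ 604.4 -367.8   58. ]
4.8917
[-553.45081306  -54.16131022] 0.19362999999999997
```

```bash
cat >> h.py <<'E'
from scipy.interpolate import CubicHermiteSpline
def favg(h=0,n=6):
    return np.mean([ (bot.pause(0.03),fwd(bot.read_state(),h))[1] for _ in range(n)])
E
python3 - <<'E'
from h import *
x0,y0,h0=-553.45,-54.16,.1936
C=CubicHermiteSpline([x0,-250],[y0,0],[np.tan(h0),0])
push(x0,y0,h0,v=30)
for x in np.arange(x0+25,x0+202,25):
    s=push(x,float(C(x)),float(np.arctan(C(x,1))),v=50); print(round(x),fwd(s).round(2),s["contact_force"].round(1),s["moment"].round(2))
print(s["t"],s["tcp_pos"].round(1))
a=snap("top","t2"); b=snap("side","s2")
P=pose(BF(x,float(C(x)))[:2],HB+np.arctan(C(x,1)))
def crop(im,n,f):
    u,v=proj(n,P(0,0,60)).astype(int); print(n,u-45,v-45); return cv2.resize(im[v-45:v+45,u-45:u+45],(400,400),interpolation=cv2.INTER_CUBIC)
cv2.imwrite("pics/c2.png",np.hstack([crop(a,"top",1),crop(b,"side",1)]))
E
```

```text
-528 0.87 [ 0.2 -0.9  0.2] [ 0.04  0.12 -0.01]
-503 -0.16 [ 0.6  0.1 -0.7] [-0.01  0.09  0.03]
-478 0.5 [ 0.2 -0.5 -0.5] [ 0.01  0.17 -0.03]
-453 0.03 [-0.4 -0.  -0.6] [0.07 0.09 0.  ]
-428 0.32 [-0.7 -0.3  0.2] [-0.    0.17  0.01]
-403 0.16 [-0.6 -0.1 -0.7] [-0.01  0.14 -0.01]
-378 -0.56 [0.2 0.5 0.2] [-0.03  0.08  0.05]
-353 0.23 [ 0.1 -0.2 -0.8] [ 0.04  0.11 -0.  ]
10.9417 [ 569.4 -150.9   58. ]
top 237 125
side 205 132
```

View pics/c2.png

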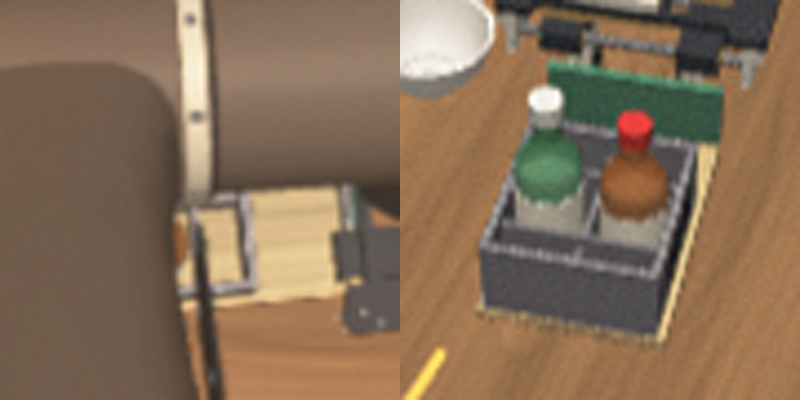

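Run:
```python
from h import *
k=400/90; f=lambda x,y:(205+(x-400+.5)/k-.5,132+(y+.5)/k-.5)
O=[(100,-60,106,"side",*f(482,246)),(100,60,106,"side",*f(658,273)),(-30,60,106,"side",*f(697,148)),(-30,-60,106,"side",*f(527,124)),
(-100,-65,100,"side",*f(549,62)),(-100,65,100,"side",*f(723,92)),(100,-65,46,"side",*f(479,308)),(100,65,46,"side",*f(660,342))]
x0=np.r_[BF(-353,-10)[:2],HB+.15]
p,r=fitpose(O,x0); print("bay",tobay(p),p[2]-HB); print(r.round(2).tolist())
C=CubicHermiteSpline([-553.45,-250],[-54.16,0],[np.tan(.1936),0]); x=-353.45
print(C(x),np.arctan(C(x,1)))
s=bot.read_state(); P=pose(p[:2],p[2]); d=s["tcp_pos"][:2]-p[:2]
print("tcp in caddy",np.cos(p[2])*d[0]+np.sin(p[2])*d[1],-np.sin(p[2])*d[0]+np.cos(p[2])*d[1])
```

```text
bay [-347.70814179   -8.69681068] 0.17531928609017267
[[-1.12, 0.68], [0.09, 1.68], [0.3, -0.7], [0.51, -1.42], [-0.24, -0.5], [0.22, -1.09], [-0.97, 0.33], [0.86, 0.28]]
-10.034709442251874 0.17353712602924887
tcp in caddy -115.27830796961689 -0.277152284405366
```

Run:
```python
from h import *
C=CubicHermiteSpline([-553.45,-250],[-54.16,0],[np.tan(.1936),0])
for x in [-333,-313,-292,-271,-250,-225,-200,-172]:
    t=min(x,-250); s=push(x,float(C(t)),float(np.arctan(C(t,1))),v=45); print(x,s["contact_force"].round(1),s["moment"].round(2))
print(s["t"],s["tcp_pos"].round(1))
a=snap("top","t3"); b=snap("side","s3")
P=pose(BF(x,0)[:2],HB)
def crop(im,n):
    u,v=proj(n,P(40,0,60)).astype(int); print(n,u-50,v-60); return cv2.resize(im[v-60:v+60,u-50:u+50],(400,480),interpolation=cv2.INTER_CUBIC)
cv2.imwrite("pics/c3.png",np.hstack([crop(a,"top"),crop(b,"side")]))
```

```text
-333 [-0.1  0.4  0.4] [ 0.    0.08 -0.01]
-313 [-0.6 -0.7 -0.2] [0.01 0.11 0.03]
-292 [ 0.3 -0.7  0.3] [ 0.04  0.13 -0.02]
-271 [ 0.6  1.  -1.1] [0.09 0.05 0.01]
-250 [ 0.1 -0.8 -0.1] [0.06 0.06 0.01]
-225 [-0.7  1.   0.4] [ 0.09  0.11 -0.01]
-200 [ 0.6  0.1 -0.1] [-0.01  0.09 -0.03]
-172 [-0.5  0.3  0.1] [ 0.05  0.05 -0.01]
16.3333 [552.1  30.3  58. ]
top 155 107
side 172 170
```

View pics/c3.png

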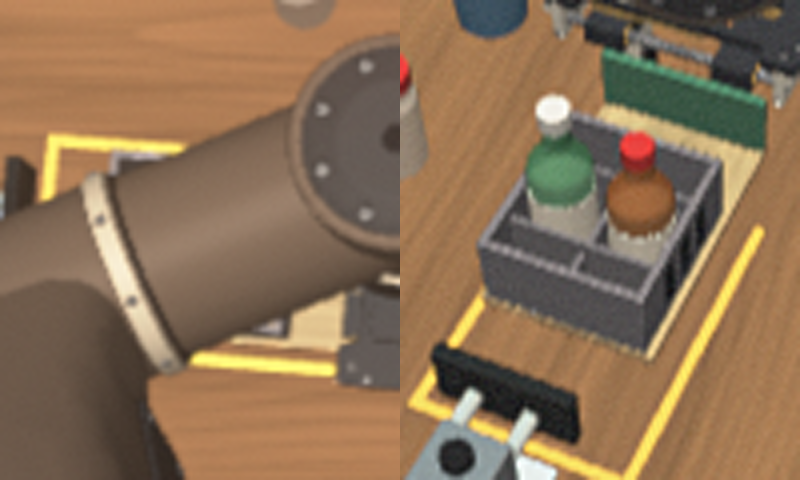

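```bash
cat >> h.py <<'E'
def sidefit(pix,x0,y0,k,g):
    f=lambda x,y:(x0+(x-400+.5)/k-.5,y0+(y+.5)/k-.5)
    K=[(100,-60,106),(100,60,106),(-30,60,106),(-30,-60,106),(-100,-65,100),(-100,65,100),(100,-65,46),(100,65,46)]
    p,r=fitpose([(*a,"side",*f(*b)) for a,b in zip(K,pix) if b],np.r_[BF(*g[:2])[:2],HB+g[2]])
    d=bot.read_state()["tcp_pos"][:2]-p[:2]; c,s=np.cos(p[2]),np.sin(p[2])
    print("bay",tobay(p).round(1),(p[2]-HB).round(4),"tcp in caddy",c*d[0]+s*d[1],-s*d[0]+c*d[1]); print(r.round(2).tolist()); return p
E
python3 - <<'E'
from h import *
sidefit([(481,241),(643,299),(721,162),(574,114),(606,51),(767,101),(483,296),(648,357)],172,170,4,(-165,0,0))
E
```

```text
bay [-167.7    3.8] -0.0047 tcp in caddy -113.68468071001017 -4.406514360498481
[[-1.17, 0.59], [-0.05, 1.25], [0.96, -0.43], [-1.42, -1.44], [0.18, -0.93], [0.84, -0.41], [-0.81, -0.25], [1.21, 0.69]]
```

Run:
```python
from h import *
x=-172; push(-160,0,0,v=25); x=-160; base=favg(0,10); print("base",base)
st=2; L=[]
while x<-90:
    x+=st; push(x,0,0,v=15); f=favg()-base; L.append((x,f.round(2)))
    if f>1.3: st=1
    if f>4.2: break
print(L); print(bot.read_state()["t"])
fs=[]
for _ in range(6): fs.append(favg(0,6)-base)
print(np.round(fs,2),bot.read_state()["t"]); b=snap("side","s4")
u,v=proj("side",BF(-80,0,60)).astype(int); print(u-50,v-60); 
cv2.imwrite("pics/c4.png",cv2.resize(b[v-60:v+60,u-50:u+50],(500,600),interpolation=cv2.INTER_CUBIC))
```

```text
base -0.3171789187106944
[(-158, np.float64(1.34)), (-157, np.float64(1.5)), (-156, np.float64(1.18)), (-155, np.float64(1.69)), (-154, np.float64(1.36)), (-153, np.float64(1.49)), (-152, np.float64(1.17)), (-151, np.float64(1.56)), (-150, np.float64(0.96)), (-149, np.float64(1.24)), (-148, np.float64(1.45)), (-147, np.float64(1.28)), (-146, np.float64(1.24)), (-145, np.float64(1.12)), (-144, np.float64(1.57)), (-143, np.float64(1.64)), (-142, np.float64(1.25)), (-141, np.float64(1.83)), (-140, np.float64(1.15)), (-139, np.float64(0.68)), (-138, np.float64(1.57)), (-137, np.float64(1.08)), (-136, np.float64(1.44)), (-135, np.float64(1.27)), (-134, np.float64(1.14)), (-133, np.float64(1.65)), (-132, np.float64(1.12)), (-131, np.float64(1.57)), (-130, np.float64(1.43)), (-129, np.float64(1.59)), (-128, np.float64(1.66)), (-127, np.float64(1.19)), (-126, np.float64(1.39)), (-125, np.float64(1.32)), (-124, np.float64(1.48)), (-123, np.float64(1.48)), (-122, np.float64(1.5)), (-121, np.float64(1.5)), (-120, np.float64(1.79)), (-119, np.float64(1.28)), (-118, np.float64(1.3)), (-117, np.float64(1.3)), (-116, np.float64(1.43)), (-115, np.float64(1.6)), (-114, np.float64(1.23)), (-113, np.float64(1.21)), (-112, np.float64(1.66)), (-111, np.float64(1.44)), (-110, np.float64(1.06)), (-109, np.float64(1.34)), (-108, np.float64(1.18)), (-107, np.float64(1.27)), (-106, np.float64(1.11)), (-105, np.float64(1.08)), (-104, np.float64(2.2)), (-103, np.float64(3.14)), (-102, np.float64(5.21))]
43.0833
[5.2  4.95 5.57 5.55 5.17 5.18] 44.2833
163 184
```

View pics/c4.png

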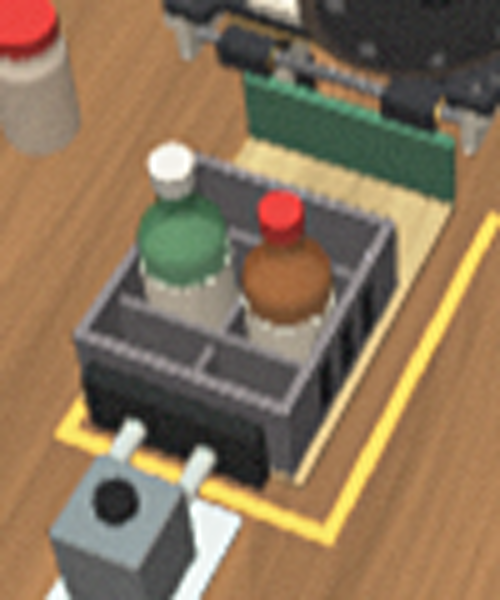

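Run:
```python
from h import *
k=5; o=400
sidefit([(77+o,334),(290+o,409),(397+o,223),(200+o,156),(245+o,74),(456+o,142),None,(297+o,484)],163,184,5,(-100,0,0))
s=bot.read_state(); print(tobay(s["tcp_pos"]))
# direct: deck right-in-image edge to tape on the ground: inner tape edge
f=lambda x,y:(163+(x+.5)/5-.5,184+(y+.5)/5-.5)
for n,(x,y),z in(("deck FL corner",(297,484),46),("tape inner corner",(322,522),0),("tape outer",(332,545),0),("tape far left out",(55,434),0),("pad topL",(85,370),91),("pad R top",(270,434),91)): print(n,tobay(plane("side",*f(x,y),z)).round(1))
```

```text
bay [-98.6   3.2] 0.0011 tcp in caddy -113.02591613543154 -2.988700298669303
[[-1.07, 0.44], [-0.47, 1.77], [0.21, -0.28], [-0.91, -0.78], [0.47, -1.03], [0.57, -0.76], [1.28, 0.38]]
[-2.11647553e+02  4.21165768e-02]
deck FL corner [ 1.6 64.8]
tape inner corner [-6.6 72.6]
tape outer [ 3.3 83.1]
tape far left out [  2.5 -83.2]
pad topL [  8.3 -47.3]
pad R top [ 4.8 54.4]
```

Run:
```python
from h import *
push(-107,0,0,v=10); push(-145,0,0,v=60)
p=bot.read_state()["tcp_pos"]; bot.line_to([p[0],p[1],230],velocity=150)
bot.move_joints([-1.026,.359,.012,0,-1.224,-.288])
print(bot.read_state()["t"])
a=snap("top","t5"); b=snap("side","s5")
cv2.imwrite("pics/c5.png",np.hstack([cv2.resize(a[125:215,150:265],(460,360),interpolation=cv2.INTER_CUBIC),cv2.resize(b[184:274,163:248],(340,360),interpolation=cv2.INTER_CUBIC)]))
```

```text
49.9083
```

View pics/c5.png

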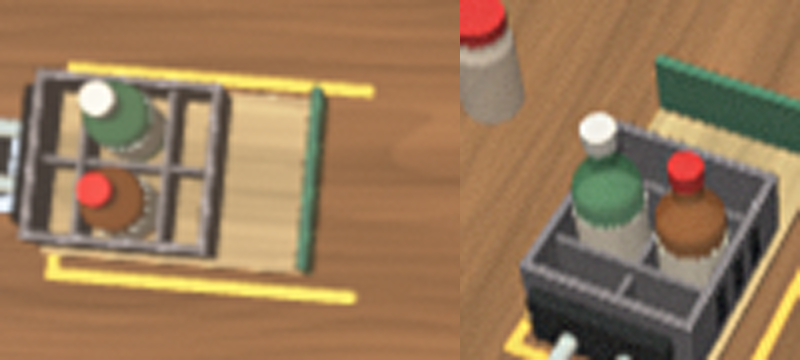

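Run:
```python
from h import *
f=lambda x,y:(150+(x+.5)/4-.5,125+(y+.5)/4-.5)
K=[(100,-60,106),(-30,-60,106),(-30,60,106),(100,60,106),(-100,-65,100),(-100,65,100)]
px=[(37,70),(224,85),(213,257),(21,240),(326,90),(309,272)]
p,r=fitpose([(*a,"top",*f(*b)) for a,b in zip(K,px)],np.r_[BF(-100,0)[:2],HB]); print(tobay(p),p[2]-HB,r.round(2).tolist())
bot.close_job()
```

```text
[-103.36977942    4.09068999] -0.0010699189670297926 [[0.62, 0.14], [0.16, 0.02], [-1.24, -0.11], [-0.02, 0.34], [0.02, -0.63], [0.11, 0.16]]
the job is handed in; nothing more can be done
```

I pushed the caddy with two open fingers set across the green board, along a gentle curve onto the bay's line. It then ran straight for the last 145 mm or so until it met the stop pad. I handed the job in at about 50 s, with the arm clear and back at its start pose.

**Push on the pad:** The wrist read about 5.2 N at the end, roughly 4 N of it on the pad after rolling drag. I held it for over 1.2 s, then backed off slowly.

**Final position:** The last top view puts the caddy's heading within 0.001 rad of the bay. It sits about 4 mm to the left of the bay's centre line (the side view said 3 mm). I left this uncorrected, because nudging the caddy sideways could have turned the castors. Against the pad itself it looked about centred in the side view.

**What I could not check well:**
- **Castors:** The wheels are hidden in both cameras. That they trail straight is inferred from the long straight run, not seen. The spring may have rolled the caddy back a few millimetres on release; the two views differ by 4.8 mm.
- **Force readings:** They had about 0.7 N of noise. I read force only between moves, so peaks during a move were not measured.
- **Bystanders:** The bottles are standing in the last view and the jar in its frame looked untouched. I did not compare the other items with the first pictures.

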